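Sort the capacitors taken off a control unit's board

ROBOT

A 7-joint arm with a two-finger parallel gripper is mounted at the origin on the work surface. World frame = base frame: x ahead of the robot, y to its left, z up, the work surface at z = 0. Lengths are in m, angles in rad, forces in N, time in s.
With the tool pointing down it reaches from about 0.35 to 0.9 m from the base axis. Payload 8.1 kg.
Tool frame: the origin (TCP) lies at the centre of the arm's flange, where the gripper is bolted on; the fingertips stand 178 mm ahead of it and the grasp point (between the pads) lies 159 mm ahead of it; x points along the fingers, z is the direction in which the jaws open and shut, and the axes are right-handed (so a half turn about x gives the same grasp; the last joint's range is limited). The gripper opens to 92 mm and grips with 3 to 60 N. Pads are 19 mm wide; open, the fingers measure 130 mm over their backs; the gripper's body (75 mm by 190 mm) begins 47 mm behind the grasp point.
Start: joints at [-1.373, 0.434, 0.025, 1.573, -0.012, 1.134, -0.075], TCP at [0.185, 0.597, 0.405] pointing down, gripper open.
Joint ranges: [-2.62, 2.62], [-0.44, 2.09], [-1.27, 1.32], [0.08, 2.57], [-1.32, 4.46], [0.12, 2], [-2.74, 2.74]. Speed limits (rad/s): [2.22, 2.22, 3.01, 3.01, 3.14, 3.14, 3.14].

INTERFACE

Orientations are given as a rotation vector (axis times angle).
In Python, from cell import arm, get_image, search_frame, pinpoint gives the robot as it stands.
- The arm moves only by the tool arm_command, never from a script. Its argument "motion" is a list of rows, each a list of 7 numbers: the finger opening in mm, from 0 to 91.8, then the shift along the tool's x, y, z in mm, then the turn, a rotation vector about the tool's x, y, z in degrees. In form: [[fingers, x, y, z, ax, ay, az], ...]. A call has 1 to 5 rows; each row shifts and turns the commanded pose from where the row before left it, along the tool's axes as they then stand; what a row does not reach is not made up. A row lasts 1/8 s, in which the tool goes at most 62.5 mm and 10.7 degrees, less where a joint would pass 70% of its speed; a pose out of reach is approached as far as the arm can. A call with a gripper value outside its range is refused whole. The fingers move at their own pace and stop on an object; "newtons" is the grip in N (left out, the last holds). Time passes only in rows, so rows that do not move let the fingers close. It gives the time, the measured TCP pose, the force and the opening at its end, in the units of the state.
- arm.observe(): the state, without advancing time (a new reading comes with each control period).
- get_image(name): name is "scene" or "side" or "wrist"; returns a dict with "frame" (384x512x3 uint8, red, green, blue), "range_z" (384x512 float32, m along the optical axis (not along the pixel's ray), 0 where there is no reading), "K" (3x3 intrinsics, pixels), "origin" and "rotation" of the camera in the world; the wrist camera has in their place "tool_from_camera" (4x4, takes a point from camera to tool coordinates, whose origin is the TCP and whose axes are the tool frame's). Camera axes: x right, y down, z forward; pixel columns grow to the right and rows downward; lengths in m; the calibration is good to about 2 mm. A picture is of the moment at which its call begins: read the wrist's pose just before it.
- arm.sign_off(): hands the job in, once; it reports no verdict.
Trained networks look in the newest picture that a camera, given by its name, has taken for a name from the list of things; names that differ only in an ending like _2 or _b are one class to them, and where a whole thing is asked for, a point or a joint stands for the part that bears it (a point fixed in the world has none). Each returns a list of dicts, best first, with "p" (0 to 1); they miss things now and then, are a little off and sometimes report something else, mostly with a low value. They report only what shows in the picture. A call takes as long as a camera call. They do not tell look-alikes from the thing itself.
- search_frame(camera, target): "point" ([x, y, z] in m, in world coordinates, good to about 4 mm: the middle of the surface that is visible of it).
- pinpoint(camera, target): "point" ([x, y, z] in m, in world coordinates, good to about 4 mm: a listed point, or the origin of a listed thing).
The state is a dict: "clock": time; "joints": joint angles; "dq": joint speeds; "joint_efforts": joint torques, N m; "position": TCP position; "ee_rot": TCP orientation; "force": force on the tool from outside, world axes, zero at the start; "ft_torque": the same for the moment, N m; "width": opening from 0.0 (shut) to 1.0 (fully open).
Only numpy, scipy, OpenCV 4.12 (cv2) and the standard library are available. Lean on these libraries where they do the work, as an engineer would, in place of code of your own. Each camera call takes 0.05 s, during which the arm holds its last target. There are 200 camera calls.

TASK

Sort the five capacitors that were taken off the circuit board: the two yellow box-shaped film capacitors go in the white tray, the two black cans with clean silver tops in the green tray, and the blown can with the rusty brown bulging top in the red tray. Set each one down gently, without dropping it, so that it stands upright and flat on the floor of its tray with its mate beside it, and leave the control unit and the screwdriver where they are.

Things in the scene. Friction and masses are not known exactly. Their poses are not given: they have to be found in the camera images.
- film_a: Film capacitor, a yellow plastic box with a dark print patch on one long side, 42 mm (its x) x 28 mm (its y) x 42 mm high (z), about 70 g, standing upright and loose on the mat. The two film capacitors are alike and may change places. Origin: centre of the underside; z up. Any yaw.
- film_b: Film capacitor, a yellow plastic box with a dark print patch on one long side, 42 mm (its x) x 28 mm (its y) x 42 mm high (z), about 70 g, standing upright and loose on the mat. The two film capacitors are alike and may change places. Origin: centre of the underside; z up. Any yaw.
- can_a: Sound electrolytic capacitor: upright round can, 30 mm diameter, 50 mm high, about 50 g, black sleeve with a grey stripe, and a flat clean silver top. Loose on the mat. The two sound cans are alike and may change places. Origin: centre of the underside; z up the can's axis.
- can_b: Sound electrolytic capacitor: upright round can, 30 mm diameter, 50 mm high, about 50 g, black sleeve with a grey stripe, and a flat clean silver top. Loose on the mat. The two sound cans are alike and may change places. Origin: centre of the underside; z up the can's axis.
- can_blown: Blown electrolytic capacitor: the same upright black can with a grey stripe, 30 mm diameter, 50 mm to the rim, about 50 g, but its top is rusty brown and bulges 5 mm above the rim. Loose on the mat. Origin: centre of the underside; z up the can's axis.
- tray_white: Fixed shallow sorting tray of plain white plastic, open on top: outside 82 mm along its x, 106 mm along its y (117 mm over two thin rim lips), 16 mm high; walls 3 mm thick, floor 3 mm thick, so inside 76 x 100 mm, 13 mm deep. Empty at the start. Origin: centre of the underside, on the bench mat; z up, yaw varies.
- tray_green: Fixed shallow sorting tray of plain green plastic, open on top: outside 82 mm along its x, 106 mm along its y (117 mm over two thin rim lips), 16 mm high; walls 3 mm thick, floor 3 mm thick, so inside 76 x 100 mm, 13 mm deep. Empty at the start. Origin: centre of the underside, on the bench mat; z up, yaw varies.
- tray_red: Fixed shallow sorting tray of plain red plastic, open on top: outside 82 mm along its x, 106 mm along its y (117 mm over two thin rim lips), 16 mm high; walls 3 mm thick, floor 3 mm thick, so inside 76 x 100 mm, 13 mm deep. Empty at the start. Origin: centre of the underside, on the bench mat; z up, yaw varies.
- control_unit: Bystander, to be left alone: opened control unit, a grey-blue box 130 mm (x) x 180 mm (y) x 30 mm high with a green circuit board on top and a black plug socket reaching 21 mm out of its -y side; parts on top reach 35 mm. Heavy, loose, at the right edge of the work. Origin: centre of the underside of the box.
- screwdriver: Bystander, to be left alone: screwdriver with a red handle, 170 mm long, lying loose along its x at the left edge of the work, handle to -x, up to 27 mm high. Origin: on the mat, at the middle of its length.
Things that resemble listed ones, but are neither listed nor needed, are in the scene too. Of the things that look like the tray_red, take the one that is farthest to the robot's left at the start. What is shaped like the can_blown but pink is not meant.

How it is judged:
At the end, for the whole second after the job is handed in: Films in the white tray, silver-topped cans in the green, brown-topped can in the red: each upright within 0.15 rad, at rest (below 0.02 m/s), its underside 0 to 7 mm above the tray's underside, its centre within 36 mm (tray x) and 47 mm (tray y) of the tray's centre (x of film_a in the frame of tray_white between -0.036 and 0.036 m and y of film_a in the frame of tray_white between -0.047 and 0.047 m and z of film_a in the frame of tray_white between 0 and 0.007 m and angle between each of film_a, film_b, can_a, can_b, can_blown's own z axis and vertical below 0.15 rad and linear speed of each of film_a, film_b, can_a, can_b, can_blown below 0.02 m/s and x of film_b in the frame of tray_white between -0.036 and 0.036 m and y of film_b in the frame of tray_white between -0.047 and 0.047 m and z of film_b in the frame of tray_white between 0 and 0.007 m and x of can_a in the frame of tray_green between -0.036 and 0.036 m and y of can_a in the frame of tray_green between -0.047 and 0.047 m and z of can_a in the frame of tray_green between 0 and 0.007 m and x of can_b in the frame of tray_green between -0.036 and 0.036 m and y of can_b in the frame of tray_green between -0.047 and 0.047 m and z of can_b in the frame of tray_green between 0 and 0.007 m and x of can_blown in the frame of tray_red between -0.036 and 0.036 m and y of can_blown in the frame of tray_red between -0.047 and 0.047 m and z of can_blown in the frame of tray_red between 0 and 0.007 m); the robot touches nothing.
It fails at once if the control unit is shifted by more than 15 mm (distance of control_unit from where it was at the start of the episode above 0.015 m).
It fails at once if the screwdriver is shifted by more than 15 mm (distance of screwdriver from where it was at the start of the episode above 0.015 m).
It fails at once if a capacitor falls or is thrown: out of the gripper it moves faster than 0.7 m/s (a drop of about 25 mm) ((contact force between film_a and the fingers below 0.1 N and linear speed of film_a above 0.7 m/s) or (contact force between film_b and the fingers below 0.1 N and linear speed of film_b above 0.7 m/s) or (contact force between can_a and the fingers below 0.1 N and linear speed of can_a above 0.7 m/s) or (contact force between can_b and the fingers below 0.1 N and linear speed of can_b above 0.7 m/s) or (contact force between can_blown and the fingers below 0.1 N and linear speed of can_blown above 0.7 m/s)).
It also fails if it takes over 96 s, if anything falls off the work surface, if the arm or the gripper's body presses on something with over 40 N, if the wrist force passes 120 N, or if a joint passes its speed limit or range.

## Working session

There is one attempt and no reset: what is moved stays moved. The work goes in short steps, Python scripts to look and compute and a tool call to move; the robot and the scene stay as the last step left them, time stands still between calls to the robot, and variables do not carry over. Pictures are saved under pics/ and viewed, about 12 in all and at most 16, crops included, and the job is handed in when it is done.

Besides the shell and the picture viewer there is one more tool, called after "Call:" as name(argument=value, ...) on one line, values as JSON. arm_command: Moves the arm, as the interface text tells. Its arguments: {"type":"object","properties":{"motion":{"type":"array"},"newtons":{"type":"number"}},"required":["motion"]}

```bash
ls; mkdir -p pics
cat > h.py <<'E'
import numpy as np, cv2
from cell import arm, get_image, search_frame, pinpoint
from scipy.spatial.transform import Rotation as R
def save(im,n,crop=None,s=1):
    f=im["frame"][:,:,::-1]
    if crop: f=f[crop[1]:crop[3],crop[0]:crop[2]]
    cv2.imwrite("pics/"+n,cv2.resize(f,None,fx=s,fy=s,interpolation=cv2.INTER_CUBIC))
def cloud(im,T=None):
    K=im["K"];z=im["range_z"];v,u=np.mgrid[:z.shape[0],:z.shape[1]]
    P=np.stack([(u-K[0,2])/K[0,0]*z,(v-K[1,2])/K[1,1]*z,z],-1)
    W=P@np.array(im["rotation"]).T+im["origin"]; W[z==0]=np.nan
    return W
def pix(im,p):
    c=np.array(im["rotation"]).T@(np.array(p)-im["origin"]);q=im["K"]@c;return (q[:2]/q[2]).round().astype(int)
E
python3 - <<'E'
from h import *
s=arm.observe();print({k:np.round(v,3) for k,v in s.items()})
print(R.from_rotvec(s["ee_rot"]).as_matrix().round(3))
for c in("scene","side"):
    im=get_image(c);save(im,c+".png",s=1.5);print(c,im["origin"])
    for t in("film_a","can_a","can_blown","tray_white","tray_green","tray_red","control_unit","screwdriver"):
        for d in pinpoint(c,t): print(c,t,np.round(d["point"],3),round(d["p"],2),pix(im,d["point"]))
E
```

```text
pics
{'clock': np.float64(0.0), 'joints': array([-1.373,  0.435,  0.025,  1.574, -0.012,  1.134, -0.075]), 'dq': array([-0.   ,  0.001, -0.002, -0.001, -0.001,  0.001, -0.   ]), 'joint_efforts': array([-1.0000e-03, -6.6787e+01,  9.8400e-01, -3.1446e+01, -6.1000e-02,
        4.3000e-02,  0.0000e+00]), 'position': array([0.185, 0.597, 0.404]), 'ee_rot': array([-0.986,  1.338,  0.984]), 'force': array([-0.468,  0.1  , -0.025]), 'ft_torque': array([ 0.009,  0.05 , -0.049]), 'width': np.float64(1.002)}
[[-0.    -0.955  0.296]
 [-0.002  0.296  0.955]
 [-1.    -0.    -0.002]]
scene [1.3214734  0.51160129 0.83629   ]Traceback (most recent call last):
  File "<stdin>", line 7, in <module>
  File "h.py", line 14, in pix
    c=np.array(im["rotation"]).T@(np.array(p)-im["origin"]);q=im["K"]@c;return (q[:2]/q[2]).round().astype(int)
                                                              ~~~~~~~^~
ValueError: matmul: Input operand 1 does not have enough dimensions (has 0, gufunc core with signature (n?,k),(k,m?)->(n?,m?) requires 1)
```

```bash
sed -i 's/np.array(im\["rotation"\])/R.from_rotvec(im["rotation"]).as_matrix()/' h.py
python3 - <<'E'
from h import *
for c in("scene","side"):
    im=get_image(c);save(im,c+".png",s=1.5);print(c,im["origin"],im["rotation"])
    for t in("film_a","can_a","can_blown","tray_white","tray_green","tray_red","control_unit","screwdriver"):
        for d in pinpoint(c,t): print(c,t,np.round(d["point"],3),round(d["p"],2),pix(im,d["point"]))
E
```

```text
scene [1.3214734  0.51160129 0.83629   ] [-1.14716027 -2.26430476  1.04494188]
scene film_a [ 0.453 -0.009  0.001] 0.69 [279 191]
scene film_a [ 0.446 -0.146  0.003] 0.48 [250 176]
scene film_a [0.452 0.464 0.004] 0.43 [409 250]
scene can_a [0.431 0.134 0.003] 0.63 [317 203]
scene can_a [ 0.52  -0.08   0.005] 0.6 [252 192]
scene can_a [0.451 0.464 0.002] 0.54 [409 250]
scene can_blown [0.533 0.074 0.001] 0.47 [286 213]
scene can_blown [ 0.389 -0.08  -0.   ] 0.41 [273 176]
scene tray_white [ 0.672 -0.01  -0.001] 0.6 [241 226]
scene tray_green [ 0.514 -0.326  0.001] 0.97 [202 168]
scene tray_red [0.514 0.298 0.004] 0.91 [350 238]
scene tray_red [ 0.655  0.158 -0.001] 0.73 [288 246]
scene control_unit [ 0.505 -0.525 -0.001] 0.66 [168 150]
scene screwdriver [0.45  0.461 0.005] 0.47 [408 249]
side [ 0.33850061 -0.87571694  0.7391843 ] [-2.25062314  0.24773874 -0.13601376]
side film_a [ 0.447 -0.006  0.004] 0.7 [224 192]
side film_a [ 0.503 -0.525  0.002] 0.46 [292 350]
side can_a [0.426 0.136 0.001] 0.53 [211 167]
side can_a [ 0.519 -0.072  0.001] 0.53 [252 204]
side can_blown [0.539 0.068 0.003] 0.72 [249 174]
side can_blown [ 0.381 -0.08  -0.   ] 0.48 [205 213]
side tray_white [ 0.674 -0.012  0.003] 0.62 [296 184]
side tray_green [ 0.51  -0.328  0.003] 0.96 [271 273]
side tray_green [ 0.446 -0.142 -0.001] 0.62 [232 225]
side tray_red [ 0.512  0.296 -0.001] 0.71 [229 139]
side tray_red [ 0.655  0.158 -0.001] 0.69 [276 156]
side control_unit [ 0.504 -0.522  0.002] 0.97 [292 349]
side screwdriver [0.454 0.465 0.001] 0.47 [207 118]
```

View pics/scene.png

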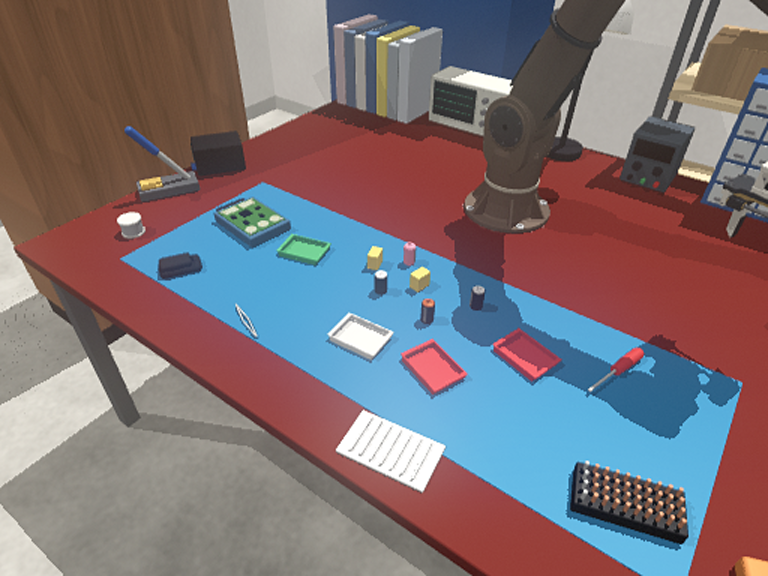

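View pics/side.png

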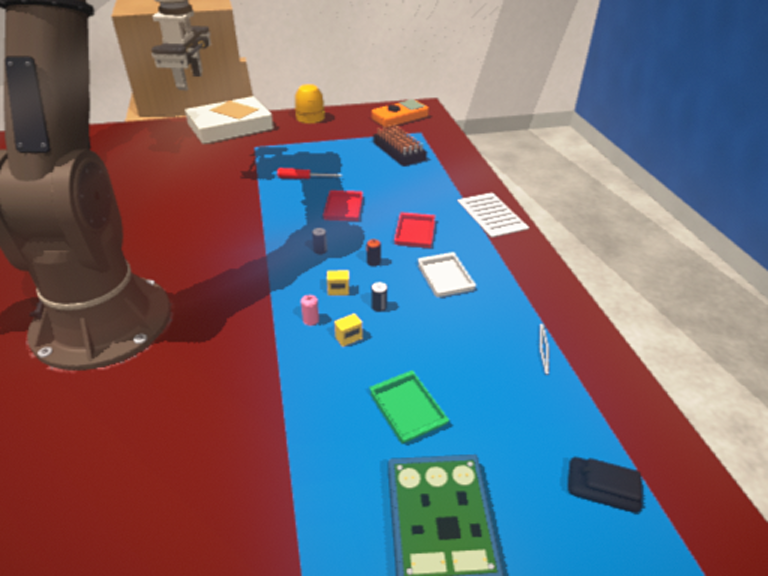

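The scene shows two red trays, at scene px (350,238), world y≈0.297, and at (288,246), y≈0.158. The first is farther to the robot's left (+y), so it is the one meant. The bulging cans are brown at (286,213) and pink at (273,176); brown is meant. Next I'll measure poses and confirm in a crop.

Run:
```python
from h import *
obj={"film1":(.45,-.008,.042),"film2":(.446,-.144,.042),"canL":(.428,.135,.05),"canR":(.52,-.076,.05),"blown":(.536,.071,.05),"pink":(.385,-.08,.05)}
tr={"white":(.673,-.011),"green":(.512,-.327),"red":(.513,.297),"red2":(.655,.158)}
C={}
for c in("scene","side"):
    im=get_image(c);C[c]=cloud(im)
    if c=="scene": save(im,"crop1.png",(230,150,430,270),3.8)
    hsv=cv2.cvtColor(im["frame"],cv2.COLOR_RGB2HSV)
    W=C[c]
    for n,p in obj.items():
        d=np.hypot(W[...,0]-p[0],W[...,1]-p[1])<.035
        m=d&(W[...,2]>p[2]-.006)&(W[...,2]<p[2]+.012)
        P=W[m]; r=cv2.minAreaRect((P[:,:2]*1000).astype(np.float32))
        a=W[d&(W[...,2]>.01)]
        print(c,n,len(P),"top mean",P.mean(0).round(4),"rect",np.round(r[0],1),np.round(r[1],1),round(r[2],1),"allbox",a.min(0).round(3),a.max(0).round(3))
    for n,p in tr.items():
        d=np.hypot(W[...,0]-p[0],W[...,1]-p[1])<.08
        m=d&(W[...,2]>.011)&(W[...,2]<.03)
        P=W[m]; r=cv2.minAreaRect((P[:,:2]*1000).astype(np.float32))
        print(c,n,len(P),np.round(r[0],1),np.round(r[1],1),round(r[2],1),"z",np.percentile(P[:,2],[10,50,90]).round(4))
```

```text
scene film1 79 top mean [ 0.453  -0.0075  0.043 ] rect [451.4  -9.1] [30.  45.9] 77.3 allbox [ 0.43  -0.028  0.01 ] [0.476 0.009 0.048]
scene film2 65 top mean [ 0.4502 -0.1432  0.0435] rect [ 450.  -144.5] [45.8 28.6] 19.8 allbox [ 0.425 -0.163  0.01 ] [ 0.471 -0.125  0.049]
scene canL 55 top mean [0.4378 0.1375 0.0513] rect [435.8 135.6] [29.6 28.6] 84.8 allbox [0.421 0.121 0.01 ] [0.451 0.151 0.056]
scene canR 52 top mean [ 0.5229 -0.0712  0.0513] rect [521.2 -73. ] [30.2 24.5] 36.2 allbox [ 0.506 -0.086  0.01 ] [ 0.537 -0.057  0.056]
scene blown 61 top mean [0.5441 0.0721 0.0529] rect [542.8  70.7] [25.5 24.6] 81.7 allbox [0.529 0.057 0.011] [0.557 0.086 0.06 ]
scene pink 41 top mean [ 0.3909 -0.0807  0.053 ] rect [390.  -81.2] [24.2 26.3] 46.2 allbox [ 0.376 -0.098  0.01 ] [ 0.405 -0.066  0.059]
scene white 257 [675.4 -14. ] [ 86.9 119.4] 3.7 z [0.0133 0.0174 0.0198]
scene green 163 [ 512.7 -326.2] [ 86.2 120.2] 15.9 z [0.0133 0.0174 0.02  ]
scene red 274 [511.9 296.7] [119.7  86.5] 73.7 z [0.0131 0.0171 0.0197]
scene red2 275 [656.3 158.3] [118.5  84.6] 68.9 z [0.0129 0.0174 0.
[... 403 characters left out ...]
 0.055]
side canR 79 top mean [ 0.5181 -0.0776  0.0508] rect [520.3 -75.6] [30.  28.4] 38.8 allbox [ 0.504 -0.091  0.01 ] [ 0.532 -0.06   0.054]
side blown 60 top mean [0.5361 0.064  0.0523] rect [536.6  67.9] [29.  25.2] 78.4 allbox [0.523 0.052 0.01 ] [0.554 0.083 0.058]
side pink 78 top mean [ 0.3838 -0.0894  0.0531] rect [382.7 -86.6] [25.  27.6] 78.9 allbox [ 0.369 -0.1    0.011] [ 0.399 -0.075  0.058]
side white 228 [673.  -14.2] [ 84.  122.8] 5.1 z [0.0131 0.0169 0.019 ]
side green 420 [ 510.9 -326.5] [ 83.7 118.7] 14.8 z [0.0135 0.0174 0.0193]
side red 135 [510.7 295.8] [124.3  82.4] 74.0 z [0.0129 0.0168 0.0195]
side red2 152 [654.3 158.7] [123.7  82.2] 69.0 z [0.0128 0.017  0.0192]
```

View pics/crop1.png

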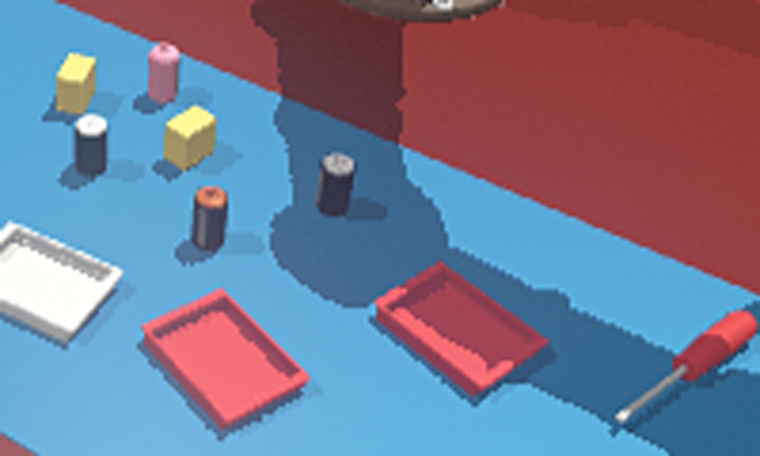

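The crop confirms it: brown-topped blown can at crop (210,195), pink decoy at (163,50). The target red tray is the rightmost one at (460,330), next to the screwdriver, and the decoy tray is at (225,360). I'll write the row planner next.

```bash
cat >> h.py <<'E'
def state():
    s=arm.observe();M=R.from_rotvec(s["ee_rot"]).as_matrix();p=np.array(s["position"])*1000
    return p,np.degrees(np.arctan2(M[1,2],M[0,2])),s
def plan(targets,step=50,p=None):
    """targets: (x,y,z mm, jaw deg, rows or None); prints rows [x,y,z,ax] in tool axes, rounded, error carried"""
    p,psi,s=state(); print("at",p.round(1),round(psi,1),"w",round(s["width"]*91.8,1),"F",np.round(s["force"],1),"t",round(s["clock"],1))
    for t in targets:
        g=np.array(t[:3],float);dpsi=(t[3]-psi)
        if len(t)>4: n=t[4]
        else: n=max(1,int(np.ceil(np.linalg.norm(g-p)/step)),int(np.ceil(abs(dpsi)/10)))
        out=[];p0,psi0=p.copy(),psi
        for k in range(1,n+1):
            d=p0+(g-p0)*k/n-p;a=np.radians(psi)
            x=round(-d[2]);z=round(d[0]*np.cos(a)+d[1]*np.sin(a));y=round(-d[0]*np.sin(a)+d[1]*np.cos(a))
            r=round(psi-(psi0+dpsi*k/n))
            p=p+[z*np.cos(a)-y*np.sin(a),z*np.sin(a)+y*np.cos(a),-x];psi-=r
            out.append([x,y,z,r])
        print(t,out)
E
python3 - <<'E'
from h import *
plan([(539.5,69,270,73),(539.5,69,195,73)])
E
```

```text
at [185.2 596.9 404.7] 72.8 w 92.1 F [-0.  -0.5 -0.1] t 1.1
(539.5, 69, 270, 73) [[10, -38, -31, 0], [11, -38, -30, 0], [10, -38, -31, 0], [10, -38, -31, 0], [11, -38, -31, 0], [10, -38, -30, 0], [11, -38, -31, 0], [10, -39, -31, 0], [10, -38, -30, 0], [11, -38, -31, 0], [10, -38, -31, 0], [10, -38, -31, 0], [11, -38, -30, 0]]
(539.5, 69, 195, 73) [[37, 0, 0, 0], [38, 0, 0, 0]]
```

Call:
arm_command(motion=[[60, 10, -38, -31, 0, 0, 0], [60, 10, -38, -31, 0, 0, 0], [60, 10, -38, -31, 0, 0, 0], [60, 10, -38, -31, 0, 0, 0], [60, 10, -38, -31, 0, 0, 0]], newtons=20)

```text
clock: 1.72
position: [0.3215, 0.3912, 0.3547]
ee_rot: [-0.984, 1.336, 0.985]
force: [0.4, 0.1, 0.8]
width: 0.656
```

Call:
arm_command(motion=[[60, 10, -38, -31, 0, 0, 0], [60, 10, -38, -31, 0, 0, 0], [60, 10, -38, -31, 0, 0, 0], [60, 10, -38, -31, 0, 0, 0], [60, 10, -38, -31, 0, 0, 0]])

```text
clock: 2.35
position: [0.4571, 0.187, 0.3047]
ee_rot: [-0.985, 1.336, 0.985]
force: [-0.3, 0.1, -0.2]
width: 0.657
```

Call:
arm_command(motion=[[60, 11, -38, -31, 0, 0, 0], [60, 11, -38, -30, 0, 0, 0], [60, 11, -38, -30, 0, 0, 0], [60, 0, 0, 0, 0, 0, 0], [60, 0, 0, 0, 0, 0, 0]])

```text
clock: 2.98
position: [0.538, 0.068, 0.2717]
ee_rot: [-0.984, 1.337, 0.985]
force: [-0.2, 0.0, -0.4]
width: 0.658
```

Run:
```python
from h import *
im=get_image("wrist");save(im,"w1.png")
for d in pinpoint("wrist","can_blown"): print(np.round(d["point"],3),d["p"])
plan([(539.5,69,230,73),(539.5,69,195,73)])
```

```text
[0.542 0.073 0.001] 0.77
[ 0.387 -0.085  0.002] 0.7
at [537.7  68.9 271.9] 72.9 w 60.2 F [ 0.5  0.3 -0.6] t 3.1
(539.5, 69, 230, 73) [[42, -2, 1, 0]]
(539.5, 69, 195, 73) [[35, 0, 0, 0]]
```

View pics/w1.png

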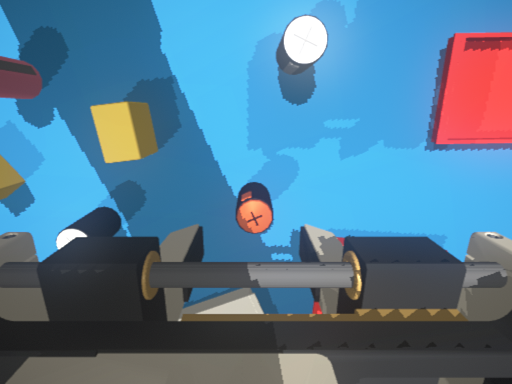

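The wrist view shows the brown-topped can at (255,212), centred between the open jaws (200 to 305). I'll descend and grip.

Call:
arm_command(motion=[[60, 40, -3, 1, 0, 0, 0], [60, 37, 0, 0, 0, 0, 0], [60, 0, 0, 0, 0, 0, 0], [24, 0, 0, 0, 0, 0, 0], [24, 0, 0, 0, 0, 0, 0]])

```text
clock: 3.7
position: [0.542, 0.068, 0.1964]
ee_rot: [-0.986, 1.334, 0.984]
force: [0.2, 0.7, 0.3]
width: 0.481
```

Call:
arm_command(motion=[[24, 0, 0, 0, 0, 0, 0], [24, 0, 0, 0, 0, 0, 0], [24, 0, 0, 0, 0, 0, 0], [24, -30, 0, 0, 0, 0, 0], [24, -45, 0, 0, 0, 0, 0]])

```text
clock: 4.32
position: [0.5407, 0.0675, 0.2697]
ee_rot: [-0.984, 1.339, 0.986]
force: [1.2, 0.4, -0.3]
width: 0.323
```

Run:
```python
from h import *
plan([(511,296,270,73),(511,296,205,73,2),(511,296,199,73,2)])
```

```text
at [540.7  67.5 269.7] 72.8 w 29.7 F [ 1.2  0.4 -0.3] t 4.3
(511, 296, 270, 73) [[0, 19, 42, 0], [0, 19, 42, 0], [0, 20, 42, 0], [0, 19, 42, 0], [0, 19, 41, 0]]
(511, 296, 205, 73, 2) [[32, 0, 0, 0], [33, 0, 0, 0]]
(511, 296, 199, 73, 2) [[3, 0, 0, 0], [3, 0, 0, 0]]
```

Call:
arm_command(motion=[[24, 0, 19, 42, 0, 0, 0], [24, 0, 19, 42, 0, 0, 0], [24, 0, 20, 42, 0, 0, 0], [24, 0, 19, 42, 0, 0, 0], [24, 0, 19, 41, 0, 0, 0]])

```text
clock: 4.95
position: [0.5112, 0.2971, 0.2699]
ee_rot: [-0.985, 1.337, 0.985]
force: [0.4, -0.9, -0.0]
width: 0.321
```

Call:
arm_command(motion=[[24, 20, 0, 0, 0, 0, 0], [24, 30, 0, 0, 0, 0, 0], [24, 15, 0, 0, 0, 0, 0], [24, 4, 0, 0, 0, 0, 0], [24, 0, 0, 0, 0, 0, 0]])

```text
clock: 5.58
position: [0.5119, 0.2956, 0.2012]
ee_rot: [-0.984, 1.336, 0.984]
force: [-0.4, -0.1, -0.4]
width: 0.324
```

Run:
```python
from h import *
plan([(511,296,198.5,73)])
im=get_image("scene");W=cloud(im);save(im,"s2.png",(300,180,420,270),6)
```

```text
at [511.9 295.6 201.2] 72.7 w 29.7 F [-0.4 -0.1 -0.4] t 5.6
(511, 296, 198.5, 73) [[3, 1, 0, 0]]
```

View pics/s2.png

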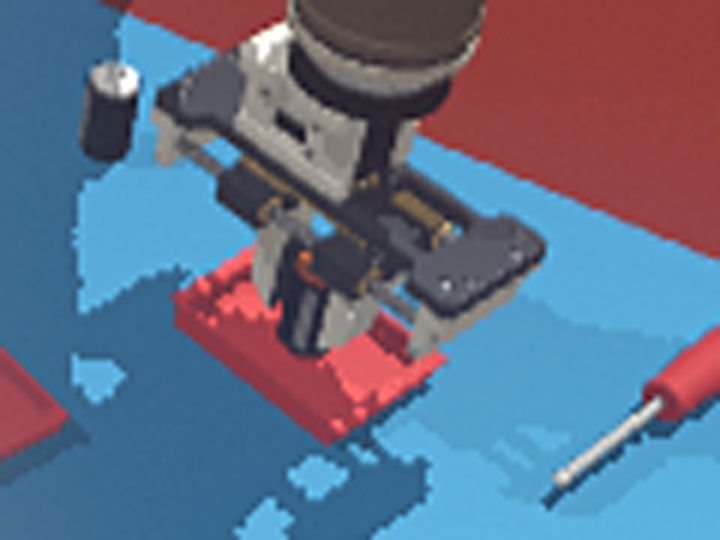

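The can is upright in the gripper at crop (300,310), over the middle of the left red tray. I'll lower it the last millimetres, release and rise.

Call:
arm_command(motion=[[24, 1, 0, 0, 0, 0, 0], [24, 2, 0, 0, 0, 0, 0], [24, 0, 0, 0, 0, 0, 0], [60, 0, 0, 0, 0, 0, 0], [60, 0, 0, 0, 0, 0, 0]])

```text
clock: 6.25
position: [0.5116, 0.2957, 0.1978]
ee_rot: [-0.985, 1.336, 0.985]
force: [-0.0, 0.2, -0.1]
width: 0.491
```

Call:
arm_command(motion=[[60, 0, 0, 0, 0, 0, 0], [60, 0, 0, 0, 0, 0, 0], [60, -25, 0, 0, 0, 0, 0], [60, -45, 0, 0, 0, 0, 0]])

```text
clock: 6.75
position: [0.511, 0.2954, 0.267]
ee_rot: [-0.985, 1.34, 0.985]
force: [0.4, -0.0, 0.0]
width: 0.653
```

Run:
```python
from h import *
plan([(450,-10,270,77.5),(450,-10,195,77.5)])
```

```text
at [511.  295.4 267. ] 72.8 w 59.9 F [ 0.4 -0.   0. ] t 6.8
(450, -10, 270, 77.5) [[0, -5, -44, -1], [-1, -3, -45, 0], [0, -4, -44, -1], [-1, -3, -44, -1], [0, -3, -45, 0], [-1, -2, -44, -1], [0, -1, -45, -1]]
(450, -10, 195, 77.5) [[37, 0, 0, 0], [38, 0, 0, 0]]
```

Call:
arm_command(motion=[[60, 0, -5, -44, -1, 0, 0], [60, -1, -3, -45, 0, 0, 0], [60, 0, -4, -44, -1, 0, 0], [60, -1, -3, -44, -1, 0, 0], [60, 0, -3, -45, 0, 0, 0]])

```text
clock: 7.38
position: [0.468, 0.0759, 0.2699]
ee_rot: [-1.025, 1.316, 1.024]
force: [1.2, -0.3, 0.9]
width: 0.658
```

Call:
arm_command(motion=[[60, -1, -2, -44, -1, 0, 0], [60, 0, -1, -45, -1, 0, 0], [60, 20, 0, 0, 0, 0, 0], [60, 0, 0, 0, 0, 0, 0], [60, 0, 0, 0, 0, 0, 0]])

```text
clock: 8.0
position: [0.4504, -0.0095, 0.2511]
ee_rot: [-1.051, 1.302, 1.051]
force: [0.2, 1.0, 0.7]
width: 0.652
```

Run:
```python
from h import *
plan([(450,-10,195,77.5)])
im=get_image("wrist");save(im,"w2.png")
```

```text
at [450.4  -9.5 251.1] 77.8 w 59.9 F [0.2 1.  0.7] t 8.0
(450, -10, 195, 77.5) [[28, 0, 0, 0], [28, 0, -1, 0]]
```

View pics/w2.png

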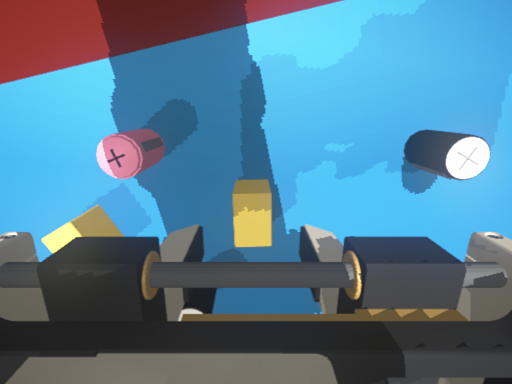

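Film 1 is centred at (252,215) and square between the jaws.

Call:
arm_command(motion=[[60, 30, 0, 0, 0, 0, 0], [60, 26, 0, 0, 0, 0, 0], [60, 0, 0, 0, 0, 0, 0], [22, 0, 0, 0, 0, 0, 0], [22, 0, 0, 0, 0, 0, 0]])

```text
clock: 8.68
position: [0.4506, -0.0098, 0.1957]
ee_rot: [-1.051, 1.301, 1.05]
force: [0.8, 0.5, 0.3]
width: 0.483
```

Call:
arm_command(motion=[[22, 0, 0, 0, 0, 0, 0], [22, 0, 0, 0, 0, 0, 0], [22, 0, 0, 0, 0, 0, 0], [22, -30, 0, 0, 0, 0, 0], [22, -45, 0, 0, 0, 0, 0]])

```text
clock: 9.3
position: [0.4495, -0.0101, 0.2698]
ee_rot: [-1.05, 1.305, 1.052]
force: [0.9, 1.1, -0.5]
width: 0.307
```

Run:
```python
from h import *
plan([(672,11,270,4.4),(672,11,205,4.4,2)])
```

```text
at [449.5 -10.1 269.8] 77.8 w 28.2 F [ 0.9  1.1 -0.5] t 9.3
(672, 11, 270, 4.4) [[0, -27, 8, 9], [0, -25, 13, 9], [0, -22, 16, 10], [0, -20, 20, 9], [0, -16, 23, 9], [0, -12, 25, 9], [0, -9, 27, 9], [0, -4, 27, 9]]
(672, 11, 205, 4.4, 2) [[32, 0, 0, 0], [33, 0, 0, 0]]
```

Call:
arm_command(motion=[[22, 0, -27, 8, 9, 0, 0], [22, 0, -25, 13, 9, 0, 0], [22, 0, -22, 16, 10, 0, 0], [22, 0, -20, 20, 9, 0, 0], [22, 0, -16, 23, 9, 0, 0]])

```text
clock: 9.93
position: [0.59, 0.0032, 0.2697]
ee_rot: [-0.43, 1.528, 0.43]
force: [0.1, -0.4, -0.2]
width: 0.307
```

Call:
arm_command(motion=[[22, 0, -12, 25, 9, 0, 0], [22, 0, -9, 27, 9, 0, 0], [22, 0, -4, 27, 9, 0, 0], [22, 20, 0, 0, 0, 0, 0], [22, 0, 0, 0, 0, 0, 0]])

```text
clock: 10.55
position: [0.6709, 0.0109, 0.2473]
ee_rot: [-0.067, 1.575, 0.067]
force: [0.1, 0.3, -0.3]
width: 0.302
```

Run:
```python
from h import *
plan([(672,11,205,4.4,2),(672,11,198.5,4.4,3)])
```

```text
at [670.9  10.9 247.3] 4.9 w 27.7 F [ 0.1  0.3 -0.3] t 10.6
(672, 11, 205, 4.4, 2) [[21, 0, 1, 0], [21, 0, 0, 0]]
(672, 11, 198.5, 4.4, 3) [[2, 0, 0, 0], [3, 0, 0, 0], [2, 0, 0, 0]]
```

Call:
arm_command(motion=[[22, 21, 0, 1, 0, 0, 0], [22, 18, 0, 0, 0, 0, 0], [22, 5, 0, 0, 0, 0, 0], [22, 2, 0, 0, 0, 0, 0], [22, 0, 0, 0, 0, 0, 0]])

```text
clock: 11.18
position: [0.6736, 0.0108, 0.2041]
ee_rot: [-0.065, 1.569, 0.065]
force: [0.2, 0.0, 0.1]
width: 0.307
```

Run:
```python
from h import *
for i in range(3):
    im=get_image("side");plan([(672,11,198.3,4.4,2)])
save(im,"s3.png",(245,120,365,210),6)
```

```text
at [673.7  10.8 204.2] 4.8 w 27.6 F [-0.4 -0.1  0.4] t 11.2
(672, 11, 198.3, 4.4, 2) [[3, 0, -1, 0], [3, 0, -1, 0]]
at [673.7  10.8 204.3] 4.8 w 27.7 F [-0.5  0.5 -0. ] t 11.3
(672, 11, 198.3, 4.4, 2) [[3, 0, -1, 0], [3, 0, -1, 0]]
at [673.7  10.8 204.3] 4.8 w 27.9 F [-0.2  0.1 -0.4] t 11.3
(672, 11, 198.3, 4.4, 2) [[3, 0, -1, 0], [3, 0, -1, 0]]
```

View pics/s3.png

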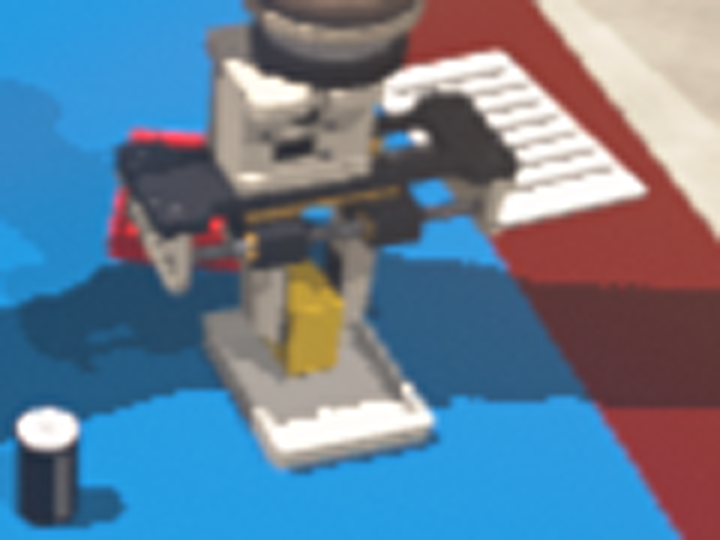

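The film hangs square over the far half of the white tray at crop (310,330), about 6 mm above its floor. I'll lower it and release.

Call:
arm_command(motion=[[22, 3, 0, -1, 0, 0, 0], [22, 2, 0, -1, 0, 0, 0], [22, 1, 0, 0, 0, 0, 0], [22, 0, 0, 0, 0, 0, 0], [22, 0, 0, 0, 0, 0, 0]])

```text
clock: 11.95
position: [0.6713, 0.0107, 0.1983]
ee_rot: [-0.065, 1.57, 0.066]
force: [-3.8, 1.2, 7.6]
width: 0.304
```

Call:
arm_command(motion=[[56, 0, 0, 0, 0, 0, 0], [56, 0, 0, 0, 0, 0, 0], [56, 0, 0, 0, 0, 0, 0], [56, -25, 0, 0, 0, 0, 0], [56, -45, 0, 0, 0, 0, 0]])

```text
clock: 12.58
position: [0.6707, 0.0109, 0.2667]
ee_rot: [-0.065, 1.574, 0.065]
force: [0.9, 0.4, 1.3]
width: 0.612
```

Run:
```python
from h import *
plan([(448,-146,270,-71),(448,-146,195,-71)])
```

```text
at [670.7  10.9 266.7] 4.8 w 56.2 F [0.9 0.4 1.3] t 12.6
(448, -146, 270, -71) [[0, -17, -29, 9], [-1, -22, -27, 10], [0, -26, -22, 9], [-1, -29, -18, 10], [0, -31, -12, 9], [0, -34, -8, 10], [-1, -34, -1, 9], [0, -33, 3, 10]]
(448, -146, 195, -71) [[37, 0, 0, 0], [38, 0, 0, 0]]
```

Contact felt (7.6 N) and the release was clean. Film 2 next.

Call:
arm_command(motion=[[60, 0, -17, -29, 9, 0, 0], [60, -1, -22, -27, 10, 0, 0], [60, 0, -26, -22, 9, 0, 0], [60, -1, -29, -18, 10, 0, 0], [60, 0, -31, -12, 9, 0, 0]])

```text
clock: 13.2
position: [0.5318, -0.0879, 0.2699]
ee_rot: [0.581, 1.491, -0.581]
force: [0.4, -0.1, -0.7]
width: 0.654
```

Call:
arm_command(motion=[[60, 0, -34, -8, 10, 0, 0], [60, -1, -34, -1, 9, 0, 0], [60, 0, -33, 3, 10, 0, 0], [60, 20, 0, 0, 0, 0, 0], [60, 0, 0, 0, 0, 0, 0]])

```text
clock: 13.82
position: [0.4485, -0.1455, 0.2501]
ee_rot: [0.965, 1.348, -0.966]
force: [-0.1, 0.1, 0.2]
width: 0.652
```

Run:
```python
from h import *
plan([(448,-146,195,-71)])
im=get_image("wrist");save(im,"w3.png")
```

```text
at [ 448.5 -145.5  250.1] -71.3 w 59.8 F [-0.1  0.1  0.2] t 13.8
(448, -146, 195, -71) [[28, 0, 0, 0], [27, -1, 0, 0]]
```

View pics/w3.png

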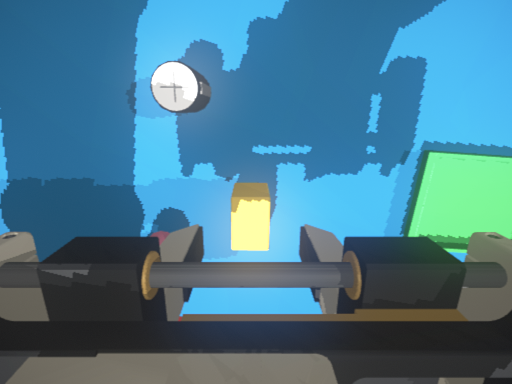

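Film 2 is square and centred at (250,217); the pink can at (163,237) stays clear of the left finger.

Call:
arm_command(motion=[[60, 30, 0, 0, 0, 0, 0], [60, 25, 0, 0, 0, 0, 0], [60, 0, 0, 0, 0, 0, 0], [22, 0, 0, 0, 0, 0, 0], [22, 0, 0, 0, 0, 0, 0]])

```text
clock: 14.5
position: [0.4494, -0.1457, 0.1967]
ee_rot: [0.965, 1.345, -0.964]
force: [0.3, -1.4, 0.5]
width: 0.485
```

Call:
arm_command(motion=[[22, 0, 0, 0, 0, 0, 0], [22, 0, 0, 0, 0, 0, 0], [22, 0, 0, 0, 0, 0, 0], [22, -30, 0, 0, 0, 0, 0], [22, -45, 0, 0, 0, 0, 0]])

```text
clock: 15.12
position: [0.4484, -0.1454, 0.2709]
ee_rot: [0.964, 1.349, -0.967]
force: [0.7, -0.3, -0.0]
width: 0.306
```

Run:
```python
from h import *
im=get_image("side");W=cloud(im)
d=np.hypot(W[...,0]-.673,W[...,1]+.014)<.07
P=W[d&(W[...,2]>.034)];r=cv2.minAreaRect((P[:,:2]*1000).astype(np.float32));print("placed film",P.mean(0).round(3),r,np.percentile(P[:,2],[50,95]))
plan([(676,-40,270,4.4),(676,-40,205,4.4,2)])
```

```text
placed film [0.668 0.005 0.044] ((669.30810546875, 10.659284591674805), (27.887788772583008, 44.33604049682617), 4.2447190284729) [0.04589289 0.0484804 ]
at [ 449.6 -146.9  275.6] -71.3 w 27.7 F [ 2.3 -2.   3. ] t 15.2
(676, -40, 270, 4.4) [[1, 31, -4, -9], [0, 31, 2, -10], [1, 31, 6, -9], [1, 29, 12, -10], [0, 27, 16, -9], [1, 24, 20, -10], [1, 19, 24, -9], [1, 16, 27, -10]]
(676, -40, 205, 4.4, 2) [[32, 0, 0, 0], [33, 0, 0, 0]]
```

Call:
arm_command(motion=[[22, 0, 31, -4, -9, 0, 0], [22, 0, 31, 2, -10, 0, 0], [22, 0, 31, 6, -9, 0, 0], [22, 0, 29, 12, -10, 0, 0], [22, 0, 27, 16, -9, 0, 0]])

```text
clock: 15.8
position: [0.5911, -0.0778, 0.2706]
ee_rot: [0.328, 1.546, -0.328]
force: [-0.1, 0.4, -0.3]
width: 0.304
```

Call:
arm_command(motion=[[22, 0, 24, 20, -10, 0, 0], [22, 0, 19, 24, -9, 0, 0], [22, 0, 16, 27, -10, 0, 0], [22, 20, 0, 0, 0, 0, 0], [22, 0, 0, 0, 0, 0, 0]])

```text
clock: 16.42
position: [0.6732, -0.0389, 0.2484]
ee_rot: [-0.064, 1.575, 0.063]
force: [-0.5, 0.5, -1.0]
width: 0.301
```

Call:
arm_command(motion=[[22, 10, 0, 0, 0, 0, 0], [22, 0, 0, 0, 0, 0, 0]])

```text
clock: 16.68
position: [0.6739, -0.0389, 0.2401]
ee_rot: [-0.064, 1.571, 0.064]
force: [-0.2, 0.0, -0.5]
width: 0.302
```

Run:
```python
from h import *
plan([(675,-39.5,205,4.4,2)])
```

```text
at [673.9 -38.9 240.1] 4.7 w 27.8 F [-0.2  0.  -0.5] t 16.7
(675, -39.5, 205, 4.4, 2) [[18, 0, 0, 0], [17, -1, 1, 0]]
```

Call:
arm_command(motion=[[22, 20, 0, 0, 0, 0, 0], [22, 14, 0, 0, 0, 0, 0], [22, 4, 0, 0, 0, 0, 0], [22, 2, 0, 0, 0, 0, 0], [22, 0, 0, 0, 0, 0, 0]])

```text
clock: 17.3
position: [0.6749, -0.0386, 0.2009]
ee_rot: [-0.065, 1.569, 0.065]
force: [0.1, -0.1, -0.8]
width: 0.301
```

Call:
arm_command(motion=[[22, 1, 0, 0, 0, 0, 0], [22, 0, 0, 0, 0, 0, 0]])

```text
clock: 17.55
position: [0.6748, -0.0385, 0.2]
ee_rot: [-0.065, 1.569, 0.065]
force: [0.0, -0.1, -0.6]
width: 0.307
```

Run:
```python
from h import *
plan([(675,-39.5,198.3,4.4,2)])
```

```text
at [674.8 -38.5 200. ] 4.8 w 28.2 F [ 0.  -0.1 -0.6] t 17.6
(675, -39.5, 198.3, 4.4, 2) [[1, 0, 0, 0], [1, -1, 0, 0]]
```

Call:
arm_command(motion=[[22, 1, 0, 0, 0, 0, 0], [22, 1, 0, 0, 0, 0, 0], [22, 0, 0, 0, 0, 0, 0]])

```text
clock: 17.92
position: [0.6748, -0.0387, 0.1992]
ee_rot: [-0.065, 1.569, 0.066]
force: [-4.9, 0.9, 13.1]
width: 0.3
```

Call:
arm_command(motion=[[56, 0, 0, 0, 0, 0, 0], [56, 0, 0, 0, 0, 0, 0], [56, 0, 0, 0, 0, 0, 0], [56, -25, 0, 0, 0, 0, 0], [56, -45, 0, 0, 0, 0, 0]])

```text
clock: 18.55
position: [0.674, -0.0383, 0.2666]
ee_rot: [-0.065, 1.574, 0.065]
force: [0.1, 0.5, -0.3]
width: 0.609
```

Run:
```python
from h import *
plan([(520.5,-74.5,270,15.3),(520.5,-74.5,195,15.3)])
```

```text
at [674.  -38.3 266.6] 4.8 w 55.9 F [ 0.1  0.5 -0.3] t 18.6
(520.5, -74.5, 270, 15.3) [[-1, -6, -39, -3], [-1, -4, -39, -2], [-1, -2, -40, -3], [0, 0, -39, -3]]
(520.5, -74.5, 195, 15.3) [[37, 0, 0, 0], [38, 0, 0, 0]]
```

Call:
arm_command(motion=[[60, -1, -6, -39, -3, 0, 0], [60, -1, -4, -39, -2, 0, 0], [60, -1, -2, -40, -3, 0, 0], [60, 0, 0, -39, -3, 0, 0], [60, 0, 0, 0, 0, 0, 0]])

```text
clock: 19.18
position: [0.5185, -0.0754, 0.2708]
ee_rot: [-0.214, 1.562, 0.215]
force: [0.5, 0.1, -1.0]
width: 0.654
```

Call:
arm_command(motion=[[60, 20, 0, 0, 0, 0, 0], [60, 0, 0, 0, 0, 0, 0]])

```text
clock: 19.42
position: [0.5213, -0.074, 0.2499]
ee_rot: [-0.216, 1.561, 0.216]
force: [-0.8, 0.1, 0.7]
width: 0.655
```

Run:
```python
from h import *
plan([(520.5,-74.5,195,15.3)])
im=get_image("wrist");save(im,"w4.png")
```

```text
at [521.3 -74.  249.9] 15.8 w 60.1 F [-0.8  0.1  0.7] t 19.4
(520.5, -74.5, 195, 15.3) [[27, 0, 0, 0], [28, 0, -1, 0]]
```

View pics/w4.png

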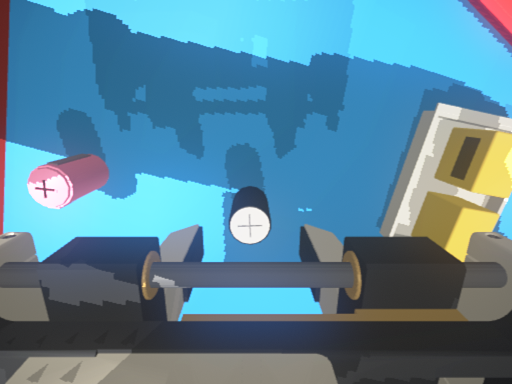

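The silver-topped can is centred between the jaws at (250,222), and both films stand in the white tray at the right. I'll grip it.

Call:
arm_command(motion=[[60, 30, 0, 0, 0, 0, 0], [60, 25, 0, -1, 0, 0, 0], [60, 0, 0, 0, 0, 0, 0], [24, 0, 0, 0, 0, 0, 0], [24, 0, 0, 0, 0, 0, 0]])

```text
clock: 20.1
position: [0.5208, -0.0747, 0.1969]
ee_rot: [-0.216, 1.558, 0.216]
force: [0.5, -0.1, 0.8]
width: 0.484
```

Call:
arm_command(motion=[[24, 0, 0, 0, 0, 0, 0], [24, 0, 0, 0, 0, 0, 0], [24, 0, 0, 0, 0, 0, 0], [24, -30, 0, 0, 0, 0, 0], [24, -45, 0, 0, 0, 0, 0]])

```text
clock: 20.72
position: [0.5195, -0.0745, 0.2706]
ee_rot: [-0.216, 1.563, 0.216]
force: [-0.0, 0.6, -0.8]
width: 0.322
```

Call:
arm_command(motion=[[24, 0, 0, 0, 0, 0, 0]])

```text
clock: 20.85
position: [0.5212, -0.075, 0.2734]
ee_rot: [-0.216, 1.555, 0.215]
force: [1.0, -0.2, -1.4]
width: 0.32
```

Run:
```python
from h import *
plan([(518.6,-350,270,15.3),(518.6,-350,205,15.3,2)])
```

```text
at [521.2 -75.  273.4] 15.8 w 29.4 F [ 1.  -0.2 -1.4] t 20.9
(518.6, -350, 270, 15.3) [[1, -44, -13, 0], [0, -44, -13, 0], [1, -44, -13, 0], [0, -44, -12, 0], [1, -44, -13, 0], [0, -44, -13, 0]]
(518.6, -350, 205, 15.3, 2) [[33, 0, 0, 0], [32, 0, 0, 0]]
```

Call:
arm_command(motion=[[24, 0, -44, -13, 0, 0, 0], [24, 0, -44, -13, 0, 0, 0], [24, 0, -44, -13, 0, 0, 0], [24, 0, -44, -12, 0, 0, 0], [24, 0, -44, -13, 0, 0, 0]])

```text
clock: 21.48
position: [0.518, -0.3049, 0.2696]
ee_rot: [-0.215, 1.561, 0.217]
force: [0.6, 0.5, -1.3]
width: 0.326
```

Call:
arm_command(motion=[[24, 0, -44, -13, 0, 0, 0], [24, 0, 0, 0, 0, 0, 0], [24, 25, 0, 0, 0, 0, 0], [24, 25, 0, 0, 0, 0, 0], [24, 0, 0, 0, 0, 0, 0]])

```text
clock: 22.1
position: [0.5171, -0.3481, 0.2183]
ee_rot: [-0.214, 1.564, 0.219]
force: [0.5, -0.2, -0.6]
width: 0.324
```

Call:
arm_command(motion=[[24, 12, 0, 0, 0, 0, 0], [24, 4, 0, 0, 0, 0, 0], [24, 2, 0, 0, 0, 0, 0], [24, 0, 0, 0, 0, 0, 0], [24, 0, 0, 0, 0, 0, 0]])

```text
clock: 22.72
position: [0.5178, -0.3498, 0.2031]
ee_rot: [-0.216, 1.56, 0.216]
force: [0.1, 0.2, 0.3]
width: 0.325
```

Run:
```python
from h import *
plan([(518.6,-350,198.3,15.3,2)])
```

```text
at [ 517.8 -349.8  203.1] 15.8 w 29.8 F [0.1 0.2 0.3] t 22.7
(518.6, -350, 198.3, 15.3, 2) [[2, 0, 0, 0], [3, 0, 1, 0]]
```

Call:
arm_command(motion=[[24, 2, 0, 0, 0, 0, 0], [24, 1, 0, 0, 0, 0, 0], [24, 1, 0, 0, 0, 0, 0], [24, 0, 0, 0, 0, 0, 0]])

```text
clock: 23.22
position: [0.5177, -0.3497, 0.1993]
ee_rot: [-0.216, 1.56, 0.216]
force: [-1.5, 1.5, 6.8]
width: 0.325
```

Run:
```python
from h import *
im=get_image("side");save(im,"s4.png",(220,210,320,290),7)
plan([(518.6,-350,198,15.3,2)])
```

```text
at [ 517.7 -349.7  199.3] 15.8 w 29.3 F [-2.1  2.5  6.3] t 23.3
(518.6, -350, 198, 15.3, 2) [[1, 0, 0, 0], [0, -1, 1, 0]]
```

View pics/s4.png

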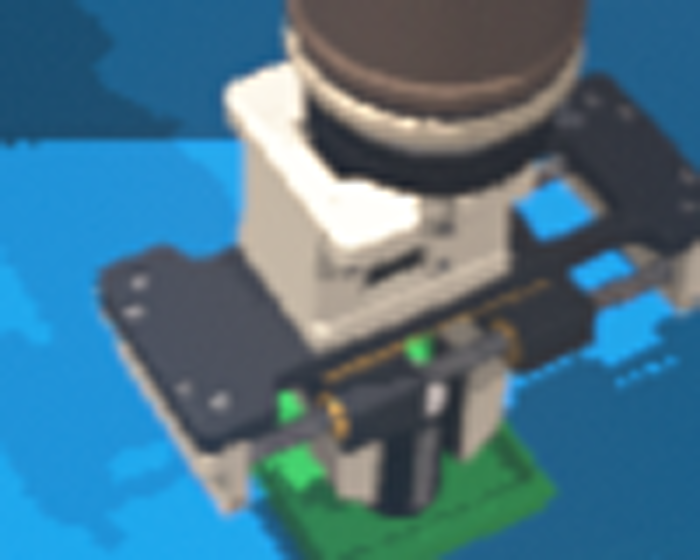

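The can touches the floor of the green tray with 6.5 N, near half, at crop (405,500). Release.

Call:
arm_command(motion=[[60, 0, 0, 0, 0, 0, 0], [60, 0, 0, 0, 0, 0, 0], [60, 0, 0, 0, 0, 0, 0], [60, -25, 0, 0, 0, 0, 0], [60, -45, 0, 0, 0, 0, 0]])

```text
clock: 23.9
position: [0.5173, -0.3491, 0.2679]
ee_rot: [-0.214, 1.563, 0.218]
force: [1.6, -0.0, 1.3]
width: 0.654
```

Run:
```python
from h import *
plan([(433.5,134.5,270,15.3),(433.5,134.5,195,15.3)])
```

```text
at [ 517.3 -349.1  267.9] 15.8 w 60.0 F [ 1.6 -0.   1.3] t 23.9
(433.5, 134.5, 270, 15.3) [[0, 49, 5, 0], [0, 49, 5, 0], [-1, 48, 5, 0], [0, 49, 5, 0], [0, 49, 5, 0], [0, 49, 5, 0], [0, 49, 6, 0], [-1, 49, 5, 0], [0, 48, 5, 0], [0, 49, 5, 0]]
(433.5, 134.5, 195, 15.3) [[37, 0, 0, 0], [38, 0, 0, 0]]
```

Call:
arm_command(motion=[[60, 0, 49, 5, 0, 0, 0], [60, 0, 49, 5, 0, 0, 0], [60, -1, 48, 5, 0, 0, 0], [60, 0, 49, 5, 0, 0, 0], [60, 0, 49, 5, 0, 0, 0]])

```text
clock: 24.52
position: [0.4752, -0.1065, 0.2698]
ee_rot: [-0.216, 1.559, 0.216]
force: [0.5, 0.4, -0.5]
width: 0.651
```

Call:
arm_command(motion=[[60, 0, 49, 5, 0, 0, 0], [60, 0, 49, 6, 0, 0, 0], [60, -1, 49, 5, 0, 0, 0], [60, 0, 48, 5, 0, 0, 0], [60, 0, 49, 5, 0, 0, 0]])

```text
clock: 25.15
position: [0.4339, 0.1354, 0.2709]
ee_rot: [-0.216, 1.559, 0.216]
force: [0.7, 0.1, -0.4]
width: 0.656
```

Call:
arm_command(motion=[[60, 0, 0, 0, 0, 0, 0], [60, 20, 0, 0, 0, 0, 0], [60, 0, 0, 0, 0, 0, 0]])

```text
clock: 25.52
position: [0.4339, 0.1329, 0.25]
ee_rot: [-0.216, 1.562, 0.214]
force: [0.5, -0.2, -1.5]
width: 0.654
```

Run:
```python
from h import *
plan([(433.5,134.5,195,15.3)])
im=get_image("wrist");save(im,"w5.png")
```

```text
at [433.9 132.9 250. ] 15.7 w 60.0 F [ 0.5 -0.2 -1.5] t 25.5
(433.5, 134.5, 195, 15.3) [[28, 1, 0, 0], [27, 1, 0, 0]]
```

View pics/w5.png

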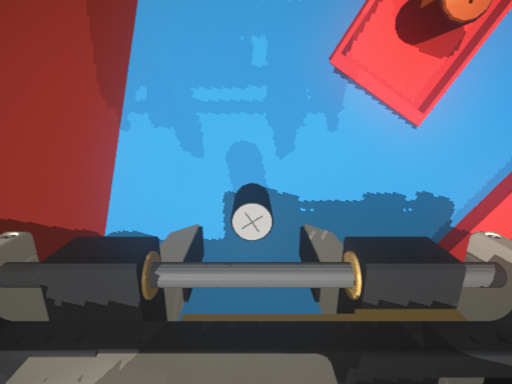

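The last silver-topped can is centred at (252,220); the brown can stands in the left red tray at the top right.

Call:
arm_command(motion=[[60, 30, 1, 0, 0, 0, 0], [60, 25, 0, 0, 0, 0, 0], [60, 0, 0, 0, 0, 0, 0], [24, 0, 0, 0, 0, 0, 0], [24, 0, 0, 0, 0, 0, 0]])

```text
clock: 26.2
position: [0.4345, 0.1348, 0.1968]
ee_rot: [-0.215, 1.558, 0.216]
force: [1.0, 0.7, -1.5]
width: 0.483
```

Call:
arm_command(motion=[[24, 0, 0, 0, 0, 0, 0], [24, 0, 0, 0, 0, 0, 0], [24, 0, 0, 0, 0, 0, 0], [24, -30, 0, 0, 0, 0, 0], [24, -45, 0, 0, 0, 0, 0]])

```text
clock: 26.82
position: [0.4335, 0.1346, 0.2709]
ee_rot: [-0.217, 1.563, 0.215]
force: [0.4, 0.6, -0.1]
width: 0.326
```

Run:
```python
from h import *
im=get_image("side");W=cloud(im)
d=np.hypot(W[...,0]-.512,W[...,1]+.326)<.06
P=W[d&(W[...,2]>.047)];r=cv2.minAreaRect((P[:,:2]*1000).astype(np.float32));print("placed can",r,np.percentile(P[:,2],[50,95]))
plan([(505.4,-301,270,15.3),(505.4,-301,205,15.3,2)])
```

```text
placed can ((516.8472900390625, -349.52880859375), (28.600650787353516, 27.962825775146484), 74.81092071533203) [0.05528549 0.05766587]
at [435.2 134.6 275.8] 15.7 w 29.3 F [ 1.9 -0.1  3.6] t 26.9
(505.4, -301, 270, 15.3) [[1, -49, -6, 0], [0, -48, -5, 0], [1, -49, -6, 0], [1, -49, -5, 0], [0, -49, -6, 0], [1, -48, -5, 0], [1, -49, -6, 0], [0, -49, -6, 0], [1, -48, -5, 0]]
(505.4, -301, 205, 15.3, 2) [[32, 0, 0, 0], [33, 0, 0, 0]]
```

Call:
arm_command(motion=[[24, 0, -49, -6, 0, 0, 0], [24, 0, -48, -5, 0, 0, 0], [24, 0, -49, -6, 0, 0, 0], [24, 0, -49, -5, 0, 0, 0], [24, 0, -49, -6, 0, 0, 0]])

```text
clock: 27.5
position: [0.4734, -0.109, 0.2708]
ee_rot: [-0.216, 1.56, 0.216]
force: [0.6, -0.2, -1.6]
width: 0.323
```

Call:
arm_command(motion=[[24, 0, -48, -5, 0, 0, 0], [24, 0, -49, -6, 0, 0, 0], [24, 0, -49, -6, 0, 0, 0], [24, 0, -48, -5, 0, 0, 0], [24, 0, 0, 0, 0, 0, 0]])

```text
clock: 28.12
position: [0.5041, -0.3046, 0.2709]
ee_rot: [-0.214, 1.56, 0.209]
force: [0.1, 1.2, -1.1]
width: 0.323
```

Run:
```python
from h import *
plan([(505.4,-301,270,15.3),(505.4,-301,205,15.3,2)])
```

```text
at [ 504.1 -304.6  270.9] 15.5 w 29.7 F [ 0.1  1.2 -1.1] t 28.1
(505.4, -301, 270, 15.3) [[1, 3, 2, 0]]
(505.4, -301, 205, 15.3, 2) [[32, 0, 0, 0], [33, 0, 0, 0]]
```

Call:
arm_command(motion=[[24, 25, 0, 0, 0, 0, 0], [24, 25, 0, 0, 0, 0, 0], [24, 12, 0, 0, 0, 0, 0], [24, 3, 0, 0, 0, 0, 0], [24, 0, 0, 0, 0, 0, 0]])

```text
clock: 28.75
position: [0.5051, -0.3003, 0.2062]
ee_rot: [-0.216, 1.559, 0.216]
force: [-0.2, -0.3, -1.1]
width: 0.321
```

Call:
arm_command(motion=[[24, 2, 0, 0, 0, 0, 0], [24, 0, 0, 0, 0, 0, 0]])

```text
clock: 29.0
position: [0.505, -0.3003, 0.2041]
ee_rot: [-0.216, 1.559, 0.216]
force: [-0.0, -0.3, -0.7]
width: 0.322
```

Run:
```python
from h import *
plan([(505.4,-301,198.5,15.3,1)])
```

```text
at [ 505.  -300.3  204.1] 15.8 w 29.5 F [-0.  -0.3 -0.7] t 29.0
(505.4, -301, 198.5, 15.3, 1) [[6, -1, 0, 0]]
```

Call:
arm_command(motion=[[24, 2, 0, 0, 0, 0, 0], [24, 2, 0, 0, 0, 0, 0], [24, 1, 0, 0, 0, 0, 0], [24, 0, 0, 0, 0, 0, 0]])

```text
clock: 29.5
position: [0.5048, -0.3004, 0.1993]
ee_rot: [-0.216, 1.56, 0.216]
force: [-2.0, 2.8, 8.7]
width: 0.321
```

Contact (8.7 N). Release, rise, and back away so the cameras see everything.

Call:
arm_command(motion=[[60, 0, 0, 0, 0, 0, 0], [60, 0, 0, 0, 0, 0, 0], [60, 0, 0, 0, 0, 0, 0], [60, -25, 0, 0, 0, 0, 0], [60, -45, 0, 0, 0, 0, 0]])

```text
clock: 30.12
position: [0.5043, -0.2999, 0.268]
ee_rot: [-0.215, 1.563, 0.217]
force: [1.3, -0.3, 0.8]
width: 0.654
```

Call:
arm_command(motion=[[60, -50, 0, -10, 0, 0, 0], [60, -50, 20, -10, 0, 0, 0], [60, -20, 40, -10, 0, 0, 0], [60, 0, 40, 0, 0, 0, 0], [60, 0, 0, 0, 0, 0, 0]])

```text
clock: 30.75
position: [0.4484, -0.2096, 0.3889]
ee_rot: [-0.217, 1.559, 0.221]
force: [0.8, -0.5, 0.3]
width: 0.657
```

Run:
```python
from h import *
print(arm.observe()["clock"])
tr={"white":(674,-14,4.4),"green":(512,-326,15.3),"red":(511,296,-16)}
fs=[]
for c in("scene","side"):
    im=get_image(c);W=cloud(im)*1000;fs.append(im)
    for n,(x,y,a) in tr.items():
        a=np.radians(a);dx,dy=W[...,0]-x,W[...,1]-y
        u=dx*np.cos(a)+dy*np.sin(a);v=-dx*np.sin(a)+dy*np.cos(a)
        for lo,hi in ((-50,0),(0,50)) if n!="red" else ((-50,50),):
            m=(abs(u)<45)&(v>=lo)&(v<hi)&(W[...,2]>(38 if n=="white" else 48))
            if m.sum()<5: print(c,n,"few",m.sum());continue
            z=W[...,2][m];r=cv2.minAreaRect(np.c_[u[m],v[m]].astype(np.float32))
            print(c,n,m.sum(),"tray xy",np.round(r[0],1),np.round(r[1],1),"ztop",np.percentile(z,[20,50,95]).round(1))
    for t in("control_unit","screwdriver"): print(c,t,[(np.round(d["point"],3),round(d["p"],2)) for d in pinpoint(c,t)[:1]])
save(fs[0],"e1.png",(120,120,460,300),2.3);save(fs[1],"e2.png",(150,90,350,384),2)
```

```text
30.75
scene white 110 tray xy [  0.1 -27.3] [30.5 41.9] ztop [44.1 46.6 49.4]
scene white 111 tray xy [ 0.1 26.4] [42.7 29.7] ztop [44.1 46.6 49.4]
scene green 41 tray xy [  1.1 -21. ] [28.2 26.8] ztop [52.1 54.6 57.6]
scene green 39 tray xy [ 0.  29.4] [30.5 26.3] ztop [52.4 55.3 58.2]
scene red 70 tray xy [ 0.3 -0.3] [26.8 27.6] ztop [52.9 57.5 61.4]
scene control_unit [(array([ 0.503, -0.523, -0.002]), 0.84)]
scene screwdriver [(array([0.454, 0.461, 0.005]), 0.49)]
side white 104 tray xy [ -2.8 -28.4] [29.4 41.7] ztop [44.5 46.3 48.9]
side white 97 tray xy [-2.9 24.9] [43.8 29. ] ztop [44.3 45.9 48.6]
side green 125 tray xy [ -2.  -24.5] [27.9 27.6] ztop [53.9 55.5 57.7]
side green 113 tray xy [-2.1 27.9] [28.2 27.3] ztop [53.1 55.  57.7]
side red few 0
side control_unit [(array([ 0.503, -0.524,  0.006]), 0.71)]
side screwdriver [(array([0.453, 0.466, 0.   ]), 0.58)]
```

View pics/e1.png

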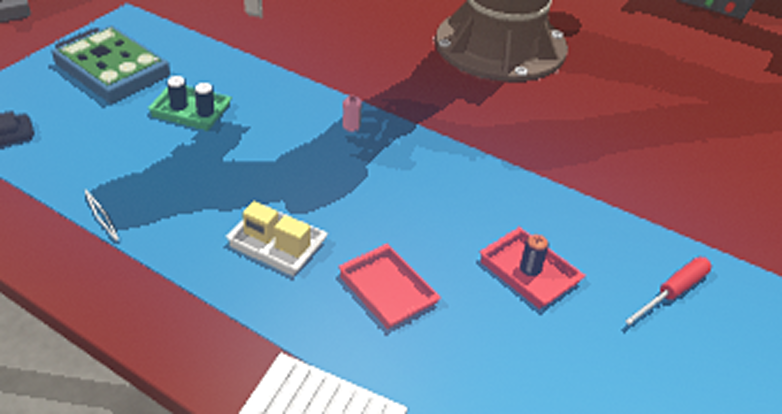

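View pics/e2.png

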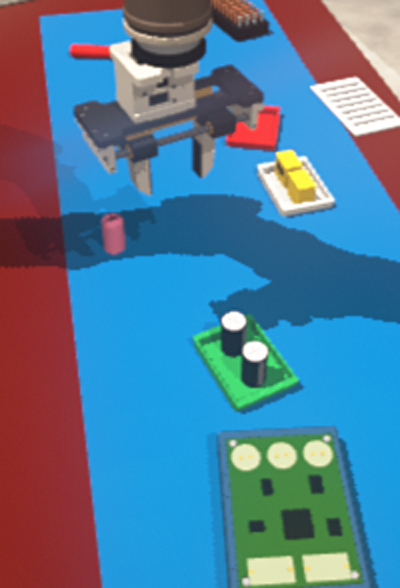

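Both views show two films in the white tray, two silver-topped cans in the green and the brown-topped can in the left red. All stand upright and the gripper is clear.

```bash
python3 -c "
from cell import arm
print(arm.sign_off())"
```

```text
the job is handed in; nothing more can be done
None
```

All five capacitors are sorted and the job is handed in, at about 31 s of the 96 s allowed. The two films are in the white tray, the two silver-topped cans in the green, and the brown-topped can in the red tray farthest to the robot's left. Each one was lowered to the tray floor before release: the two films and both silver-topped cans with about 7–13 N of contact felt. For the blown can no contact force showed, and it was released within about 1 mm of the floor.

**Last checks:**
- **Position:** measured in the tray frames, the films are about 25–28 mm either side of centre, the sound cans 21–29 mm, and the blown can is at the centre. All are inside the limits. The two cameras disagree by 2–4 mm.
- **Height:** the tops measure about 46 mm for the films and 55 mm for the sound cans. That fits standing flat on the tray floor, allowing for a depth bias of 1–2 mm. The blown can's top measures about 57 mm, which also fits given its bulge.
- **Bystanders:** the control unit and screwdriver show no shift beyond the few millimetres of measuring noise.
- **Gap in the checks:** the red tray's final check came from the scene camera only, because the gripper hid it from the side camera.

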